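# Click the lifting handle onto the leak-test carrier and unload it

## Task

The leak test is over. Slide the tubular lifting handle down over the stud of the carrier standing in the test chamber, and twist it gently until the stud's spring button pops out through the hole in the tube. Then lift the carrier out by its handle alone, set it down gently in the round recess of the white stand before letting go, and leave it standing there with the handle still latched on, disturbing nothing else.

Things in the scene. Friction and masses are not known exactly. Their poses are not given: they have to be found in the camera images.
- handle_mid (a point): Centre (half-way up, on the axis) of the loose lifting handle, a steel tube 34 mm outside diameter, 120 mm long, 0.2 kg, standing on the bench open end down, closed end up. z points to the closed end. The bore is 27 mm wide, 60 mm deep. A round 12.6 mm hole goes through the wall on the side x points to, 18 mm above the open end (42 mm below this point). Round, so it may be gripped at any yaw.
- carrier: Loose carrier, 0.45 kg with load; origin at the centre of its underside, z up. An aluminium disc, 96 mm diameter, 8 mm thick, with two titanium generators standing clipped in it (tops 54 mm up, 26 to 34 mm to either side of the axis) and a steel stud on its axis: a boss of 34 mm diameter up to 50 mm, on it a stub of 25 mm diameter up to 95 mm, tapered over its last 10 mm.
- carrier_seat (a point): Point on the carrier's axis at the shoulder where boss and stub meet, 50 mm above its underside; axes as the carrier. The handle's open end comes to rest on the shoulder: handle_mid is then 60 mm above this point (62 mm when it carries the load). The stud swivels stiffly on the disc (0.12 N m) and stays where left, so the readings do not tell where the button points: see button.
- button (a joint): Push-in (m) of the round spring button, 10 mm wide, in the stub's side 18 mm above the shoulder: 0 out, sticking out 6 mm; 0.005 in the bore. The tube slides down over its bevelled top (5 to 10 N); its square underside carries the load. It points 20 to 140 degrees anticlockwise (from above) from the carrier's x: look, or twist the seated tube until it pops out, within 6 degrees of the hole.
- chamber_well (a point): Centre of the floor of the well in the fixed chamber, a round aluminium vessel, 150 mm diameter and 45 mm tall. The round well is 104 mm across and 25 mm deep, its floor 20 mm above the bench. A pumping port sticks out on the side x points to. The carrier stands in the well at the start.
- stand: Fixed white stand: a square plate 140 mm wide and 16 mm thick with a round recess; origin at the centre of its underside.
- stand_recess (a point): Centre of the floor of the stand's round recess, 104 mm across and 10 mm deep, its floor 6 mm above the bench. With the carrier standing in it carrier_seat is 50 mm above this point.
- canister: Bystander: screw-top canister of brushed aluminium, 67 mm diameter, 89 mm tall; origin at the centre of its underside.
- generator: Bystander: a titanium generator housing lying flat, 46 x 46 x 8 mm; origin under its middle.
- test_cup: Bystander: white ceramic test cup, 52 mm diameter, 52 mm tall; origin at the centre of its underside.
- tweezer: Bystander: flat chrome tweezer, 128 mm long, 9 mm high as it lies; origin under its middle, x along it.
- gauge_block: Bystander: green anodised gauge block, 35 x 30 x 9 mm; origin at the centre of its underside.
- driver: Bystander: a small screwdriver with a black handle, 160 mm long, lying; origin under its middle, x along it.
Things that resemble listed ones, but are neither listed nor needed, are in the scene too. What is shaped like the carrier but blue is not meant.

How it is judged (in metres and radians):
On the way, in this order (a step that is already met when the one before it is completed fails the run):
1. the handle stands on the stud's shoulder and the button has popped through its hole, the carrier still in the chamber (value of joint button below 0.0015 m and horizontal distance between handle_mid and carrier_seat below 0.006 m and z of handle_mid in the frame of carrier_seat between 0.0565 and 0.0645 m and horizontal distance between carrier_seat and chamber_well below 0.012 m and z of carrier_seat in the frame of chamber_well below 0.06 m), for 0.15 s.
2. the carrier hangs clear of the chamber on its latched handle (z of carrier_seat in the frame of chamber_well above 0.08 m and value of joint button below 0.0015 m and z of handle_mid in the frame of carrier_seat below 0.0645 m), for 0.1 s.
3. the carrier is standing in the stand's recess while the handle is still held (horizontal distance between carrier_seat and stand_recess below 0.008 m and z of carrier_seat in the frame of stand_recess below 0.054 m and contact force between the fingers and handle above 2 N), for 0.1 s.
At the end, for the whole second after the job is handed in: The carrier rests in the stand's recess (axis within 8 mm of its centre, height within 3 mm of resting on the floor, upright within 2 degrees), the handle still on its stud (handle_mid 56.5 to 64.5 mm above carrier_seat), the button out through the hole (pushed in under 1.5 mm) (horizontal distance between carrier_seat and stand_recess below 0.008 m and z of carrier_seat in the frame of stand_recess between 0.047 and 0.053 m and angle between carrier_seat's own z axis and vertical below 0.04 rad and value of joint button below 0.0015 m and z of handle_mid in the frame of carrier_seat between 0.0565 and 0.0645 m and linear speed of each of carrier, handle below 0.02 m/s); the robot touches nothing.
It fails at once if the handle was forced: more than 25 N between handle and carrier (contact force between handle and carrier above 25 N).
It fails at once if the fingers touched the carrier or its load instead of the handle (contact force between the fingers and carrier above 2 N).
It fails at once if the carrier was dropped or pressed hard onto the stand (contact force between carrier and stand above 35 N).
It fails at once if a bystander was disturbed (distance of any of canister, generator, test_cup, tweezer, gauge_block, driver from where it was at the start of the episode above 0.02 m).
It also fails if it takes over 72 s, if anything falls off the work surface, if the arm or the gripper's body presses on something with over 40 N, if the wrist force passes 120 N, or if a joint passes its speed limit or range.

## Robot

A 6-joint arm with a two-finger parallel gripper is mounted at the origin on the work surface. World frame = base frame: x ahead of the robot, y to its left, z up, the work surface at z = 0. Lengths are in mm, angles in rad, forces in N, time in s.
With the tool pointing down it reaches from about 350 to 775 mm from the base axis. Payload 7.3 kg.
Tool frame: the origin (TCP) lies at the very end of the fingers, on their centre line; the grasp point (between the pads) lies 19 mm behind it; z points along the fingers, y is the line along which they close (so a half turn about z gives the same grasp; the last joint's range is limited). The gripper opens to 92 mm and grips with 3 to 60 N. Pads are 19 mm wide; open, the fingers measure 130 mm over their backs; the gripper's body (75 mm by 190 mm) begins 47 mm behind the grasp point.
Start: joints at [-1.277, 0.342, 1.524, -0, 1.275, -0.146], TCP at [223.548, -475.051, 200.741] pointing down, gripper open.
Joint ranges: [-2.53, 2.53], [-0.77, 2.02], [0.04, 2.7], [-1, 4.14], [0.28, 2.66], [-3.11, 3.11]. Speed limits (rad/s): [2.57, 2.57, 3.14, 3.14, 3.14, 3.14].

## Interface

Orientations are given as [roll, pitch, yaw] about the fixed x, y, z axes, in that order (R = Rz(yaw) Ry(pitch) Rx(roll)).
In Python, from plant import bot gives the robot as it stands.
- The arm moves only by the tool apply_moves, never from a script. Its argument "motion" is text: rows parted by semicolons, each of 4 numbers parted by spaces: the shift along the tool's x, y, z in m, then the turn about the tool's z in degrees. A call has 1 to 8 rows; each row shifts and turns the commanded pose from where the row before left it, along the tool's axes as they then stand; what a row does not reach is not made up. A row lasts 1/8 s, in which the tool goes at most 62.5 mm and 10.7 degrees, less where a joint would pass 70% of its speed; a pose out of reach is approached as far as the arm can. A call with a gripper value outside its range is refused whole. "fingers" is the opening, from -1 (shut) to 1 (fully open), set as the call begins (left out, the last holds). The fingers move at their own pace and stop on an object; the grip force is fixed at half the most. Time passes only in rows, so rows that do not move let the fingers close. It gives the time, the measured TCP pose, the force, the opening and the grip force at its end, in the units of the state.
- bot.get_obs(): the state, without advancing time (a new reading comes with each control period).
- bot.capture(name): name is "scene" or "top" or "wrist"; returns a dict with "img" (480x640x3 uint8, blue, green, red), "range_z" (480x640 float32, mm along the optical axis (not along the pixel's ray), 0 where there is no reading), "fx", "fy", "cx", "cy" (pixels), "world_from_camera" (4x4, takes a point from camera to world coordinates); the wrist camera has in their place "mount" (4x4, takes a point from camera to tool coordinates, whose origin is the TCP and whose axes are the flange's). Camera axes: x right, y down, z forward; pixel columns grow to the right and rows downward; lengths in mm; the calibration is good to about 2 mm. A picture is of the moment at which its call begins: read the wrist's pose just before it.
- bot.close_job(): hands the job in; it is judged then, once.
Trained networks look in a picture, given as the dict that the camera call returned (one of the last four; its "shot" number tells which), for a name from the list of things; names that differ only in an ending like _2 or _b are one class to them, and where a whole thing is asked for, a point or a joint stands for the part that bears it (a point fixed in the world has none). Each returns a list of dicts, best first, with "p" (0 to 1); they miss things now and then, are a little off and sometimes report something else, mostly with a low value. They report only what shows in the picture. A call takes as long as a camera call. They do not tell look-alikes from the thing itself.
- bot.cut_out(picture, thing): "pixels" (480x640 bool, what is visible of it) and "point" ([column, row] in pixels, amid what is visible of it).
The state is a dict: "time": time; "joint_positions": joint angles; "dq": joint speeds; "tau": joint torques, N m; "tool_pos": TCP position; "tcp_rot": TCP orientation; "contact_force": force on the tool from outside, world axes, zero at the start; "moment": the same for the moment, N m; "grip_width": finger opening in mm; "finger_force": force on a finger pad.
Only numpy, scipy, OpenCV 4.12 (cv2) and the standard library are available. Lean on these libraries where they do the work, as an engineer would, in place of code of your own. Each camera call takes 0.05 s, during which the arm holds its last target. There are 200 camera calls.

## Working session

There is one attempt and no reset: what is moved stays moved. The work goes in short steps, Python scripts to look and compute and a tool call to move; the robot and the scene stay as the last step left them, time stands still between calls to the robot, and variables do not carry over. Pictures are saved under pics/ and viewed, at most 10 in all, crops included, and the job is handed in when it is done.

Besides the shell and the picture viewer there is one more tool, called after ">>>" by a JSON object that holds its "api" and its "payload", one argument or row to a line. apply_moves: Moves the arm, as the interface text tells. Its arguments: {"type":"object","properties":{"motion":{"type":"string"},"fingers":{"type":"number"}},"required":["motion"]}

```bash
mkdir -p pics; cat > h.py <<'E'
import numpy as np, cv2
from plant import bot
from scipy.spatial.transform import Rotation as R
def wfc(p,obs=None):
    if 'world_from_camera' in p: return np.array(p['world_from_camera'])
    T=np.eye(4);T[:3,:3]=R.from_euler('xyz',obs['tcp_rot']).as_matrix();T[:3,3]=obs['tool_pos']
    return T@np.array(p['mount'])
def cloud(p,obs=None):
    T=wfc(p,obs);z=p['range_z'];v,u=np.mgrid[:480,:640]
    P=np.stack([(u-p['cx'])*z/p['fx'],(v-p['cy'])*z/p['fy'],z],-1)@T[:3,:3].T+T[:3,3]
    P[z==0]=np.nan
    return P
E
python3 - <<'E'
from h import *
o=bot.get_obs();print({k:np.round(v,3).tolist() for k,v in o.items()})
for n in ('scene','top'):
    p=bot.capture(n);cv2.imwrite(f'pics/{n}0.png',p['img']);P=cloud(p)
    print(n,p['fx'],p['cx'],p['cy'],np.round(p['world_from_camera'],3).tolist())
    for t in ['handle_mid','carrier','chamber_well','stand','button','canister','generator','test_cup','tweezer','gauge_block','driver']:
        try:
            for d in bot.cut_out(p,t)[:3]:
                m=d['pixels'];q=P[m];q=q[~np.isnan(q[:,0])]
                print(t,round(d['p'],2),np.round(d['point']),m.sum(),np.round(np.percentile(q,[2,50,98],axis=0)).tolist() if len(q) else None)
        except Exception as e: print(t,e)
E
```

```text
{'time': 0.0, 'joint_positions': [-1.277, 0.343, 1.525, 0.0, 1.275, -0.146], 'dq': [-0.001, -0.0, 0.001, -0.001, -0.001, -0.001], 'tau': [-0.001, -43.125, -24.422, 0.072, 0.056, -0.0], 'tool_pos': [223.411, -474.611, 200.052], 'tcp_rot': [-3.14, -0.0, 0.44], 'contact_force': [0.151, -0.901, -0.09], 'moment': [0.033, -0.024, -0.019], 'finger_force': 0.0, 'grip_width': 91.978}
scene 607.5582932082184 329.5106086237397 240.83144390809605 [[0.627, 0.624, -0.466, 1048.992], [0.779, -0.506, 0.37, -516.798], [-0.005, -0.595, -0.803, 1012.447], [0.0, 0.0, 0.0, 1.0]]
handle_mid 0.97 [382. 191.] 735 [[449.0, 73.0, 1.0], [468.0, 81.0, 75.0], [477.0, 100.0, 122.0]]
handle_mid 0.73 [467. 159.] 1405 [[477.0, 270.0, 1.0], [515.0, 286.0, 74.0], [538.0, 331.0, 92.0]]
carrier 0.91 [424. 140.] 1252 [[335.0, 262.0, 4.0], [382.0, 295.0, 23.0], [418.0, 349.0, 95.0]]
carrier 0.69 [462. 226.] 1474 [[587.0, 123.0, 25.0], [632.0, 148.0, 48.0], [667.0, 200.0, 114.0]]
carrier 0.64 [336. 229.] 1562 [[416.0, -72.0, 4.0], [460.0, -37.0, 17.0], [494.0, 16.0, 95.0]]
chamber_well 0.78 [474. 246.] 3346 [[559.0, 86.0, 
[... 1748 characters left out ...]
], [541.0, 337.0, 95.0]]
generator 0.54 [422. 252.] 317 [[473.0, -336.0, -3.0], [496.0, -312.0, 7.0], [519.0, -292.0, 14.0]]
generator 0.43 [250. 258.] 275 [[444.0, 77.0, 18.0], [455.0, 90.0, 115.0], [475.0, 107.0, 124.0]]
test_cup 0.58 [227. 197.] 1107 [[587.0, 119.0, 23.0], [623.0, 155.0, 33.0], [667.0, 203.0, 116.0]]
test_cup 0.57 [292. 207.] 359 [[580.0, -17.0, -0.0], [611.0, 7.0, 24.0], [627.0, 27.0, 56.0]]
tweezer 0.49 [214. 276.] 47 [[339.0, 181.0, -1.0], [427.0, 189.0, 9.0], [436.0, 210.0, 14.0]]
driver 0.81 [484. 209.] 417 [[582.0, -521.0, -0.0], [611.0, -478.0, 21.0], [663.0, -396.0, 30.0]]
driver 0.27 [213. 278.] 32 [[324.0, 183.0, -1.0], [427.0, 191.0, 8.0], [435.0, 215.0, 15.0]]
```

View pics/scene0.png

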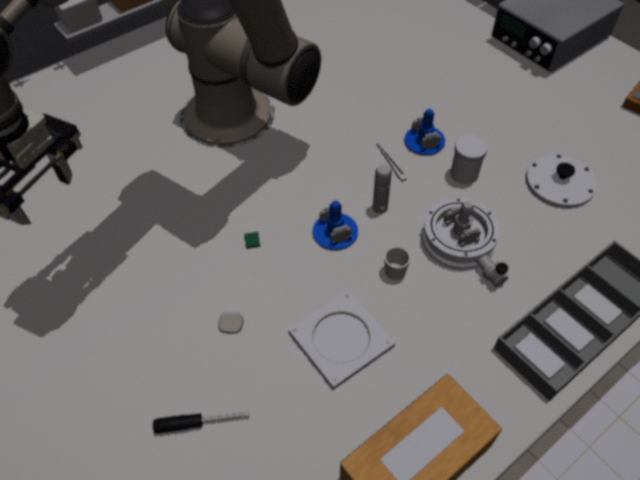

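```bash
python3 - <<'E'
from h import *
# circle fits from both cameras
from scipy.optimize import least_squares
def circ(q,r=None):
    c0=q.mean(0)
    f=(lambda x:np.hypot(*(q-x[:2]).T)-(r or x[2]))
    return least_squares(f,[*c0,r or 30],loss='soft_l1',f_scale=2).x
for n in ('scene','top'):
    p=bot.capture(n);P=cloud(p);X,Y,Z=np.moveaxis(P,-1,0)
    def sel(c,r,z0,z1): 
        m=(np.hypot(X-c[0],Y-c[1])<r)&(Z>z0)&(Z<z1);return P[m]
    q=sel((458,91),35,108,135);print(n,'handle top disc',len(q),np.median(q,axis=0).round(1),((q.min(0)+q.max(0))/2).round(1))
    q=sel((458,91),40,30,105);print(' handle wall',len(q),circ(q[:,:2],17).round(1))
    q=sel((628,160),35,105,130);print(' stub top',len(q),np.median(q,axis=0).round(1))
    q=sel((628,160),40,75,103);print(' stub wall',len(q),circ(q[:,:2],12.5).round(1) if len(q) else '')
    q=sel((628,160),80,40,48);print(' chamber rim',len(q),circ(q[:,:2]).round(1),((np.percentile(q,1,axis=0)+np.percentile(q,99,axis=0))/2).round(1))
    q=sel((652,-176),100,11,24);print(' stand top',len(q),np.median(q,axis=0).round(1),((np.percentile(q,1,axis=0)+np.percentile(q,99,axis=0))/2).round(1))
    m=p['img'][120:300,180:420] if n=='top' else p['img'][100:400,220:560]
    cv2.imwrite(f'pics/{n}1.png',cv2.resize(m,None,fx=3 if n=='top' else 2.2,fy=3 if n=='top' else 2,interpolation=cv2.INTER_CUBIC)[:600,:800])
E
```

```text
scene handle top disc 205 [463.1  87.  118.3] [459.7  89.1 116.9]
 handle wall 390 [458.6  91.4  17. ]
 stub top 110 [629.  155.1 113.1]
 stub wall 141 [627.5 158.9  12.5]
 chamber rim 1807 [626.2 159.3  64.1] [626.8 158.8  44.2]
 stand top 3192 [ 659.1 -181.6   16.2] [ 652.2 -176.9   16.2]
top handle top disc 175 [459.3  92.4 118.4] [460.3  93.7 117.6]
 handle wall 83 [461.2  93.4  17. ]
 stub top 80 [626.6 159.6 113.4]
 stub wall 58 [629.6 160.2  12.5]
 chamber rim 1162 [627.6 161.6  64.1] [628.1 161.7  44.1]
 stand top 1748 [ 652.5 -173.1   16. ] [ 652.9 -174.    17.1]
```

View pics/top1.png

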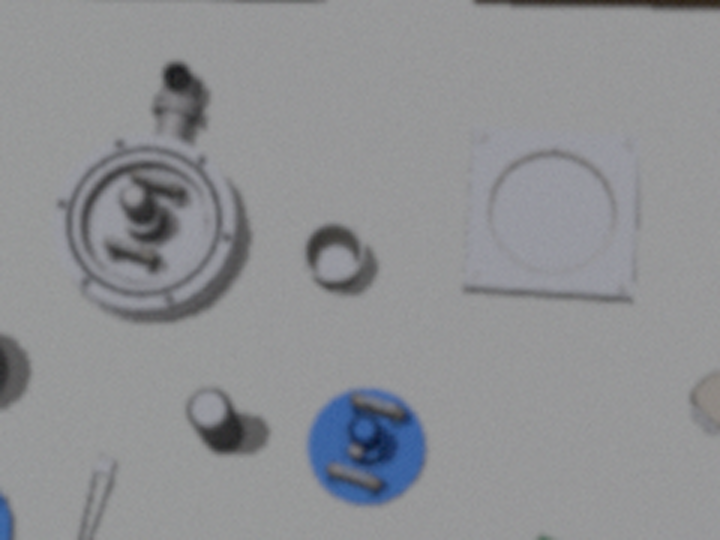

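The scene shows the chamber with the plain carrier at (462,228), the handle tube at (382,190), the white stand at (342,338) and two blue look-alike carriers at (335,228) and (425,135). The top crop agrees. Next I'll check the wrist camera mount.

```bash
python3 - <<'E'
from h import *
p=bot.capture('wrist');print(np.round(p['mount'],3).tolist(),p['fx'],p['cx'],p['cy'])
E
```

```text
[[-0.0, -0.968, -0.253, 66.931], [1.0, -0.0, -0.0, -0.073], [0.0, -0.253, 0.968, -185.18], [0.0, 0.0, 0.0, 1.0]] 362.4310203054939 322.32909075513817 246.4876422942333
```

>>> {"api": "apply_moves", "payload": {
  "motion": "-0.04 -0.045 -0.01 0;-0.04 -0.045 0 0;-0.04 -0.045 0 0;0 -0.06 0 0;0 -0.06 0 0;0 -0.06 0 0;0.03 -0.05 0 0;0.03 -0.05 0 0",
  "fingers": 1
}}

```text
time: 2.35
tool_pos: [-6.9, -123.5, 210.6]
tcp_rot: [-3.141, 0.001, 0.443]
contact_force: [-1.5, 1.9, 2.1]
grip_width: 91.6
finger_force: 0.0
```

>>> {"api": "apply_moves", "payload": {
  "motion": "0.04 0.007 0 0;0.05 0.009 0 0;0.06 0.01 0 0;0.06 0.01 0 0;0.06 0.01 0 0;0.06 0.01 0 0;0.06 0.01 0 0;0.06 0.01 0 0"
}}

```text
time: 3.35
tool_pos: [273.4, -65.5, 213.5]
tcp_rot: [3.139, -0.001, 0.441]
contact_force: [-0.3, -2.6, 1.6]
grip_width: 91.8
finger_force: 0.0
```

```bash
python3 - <<'E'
from h import *
o=bot.get_obs();print({k:np.round(v,3).tolist() for k,v in o.items()})
E
```

```text
{'time': 3.35, 'joint_positions': [-0.509, -0.148, 2.046, -0.001, 1.241, 0.621], 'dq': [1.547, 0.975, -0.698, -0.002, -0.297, 1.54], 'tau': [-5.449, -21.362, -19.514, 0.663, 0.759, -1.959], 'tool_pos': [273.392, -65.51, 213.478], 'tcp_rot': [3.139, -0.001, 0.441], 'contact_force': [-0.336, -2.623, 1.585], 'moment': [-0.057, 0.018, -0.055], 'finger_force': 0.0, 'grip_width': 91.803}
```

>>> {"api": "apply_moves", "payload": {
  "motion": "0.055 0.006 0 0;0.055 0.006 0 0;0.055 0.006 0 0;0.055 0.006 0 0;0.055 0.006 0 0;0.05 0.006 0 0;0.03 0.004 0 0;0 0 0 0"
}}

```text
time: 4.35
tool_pos: [610.8, 49.2, 211.9]
tcp_rot: [-3.141, 0.001, 0.441]
contact_force: [0.6, -0.8, 0.5]
grip_width: 91.7
finger_force: 0.0
```

```bash
cat >> h.py <<'E'
def proj(p,T,X):
    c=np.linalg.inv(T)@np.append(X,1.);return np.array([p['cx']+p['fx']*c[0]/c[2],p['cy']+p['fy']*c[1]/c[2]]),c[2]
def crop(p,T,X,half,size=400):
    u,d=proj(p,T,np.array(X,float));s=size/(2*half)
    M=np.array([[s,0,size/2-s*u[0]],[0,s,size/2-s*u[1]]])
    g=cv2.warpAffine(p['img'],M,(size,size),flags=cv2.INTER_CUBIC)
    return g
E
python3 - <<'E'
from h import *
s=bot.capture('scene');Ts=wfc(s)
o=bot.get_obs();w=bot.capture('wrist');Tw=wfc(w,o)
print(np.round(o['tool_pos']),o['tcp_rot'])
H=[459.5,92,50];C=[628,159.5,80]
for X in (H,C): print(proj(w,Tw,X))
im=np.vstack([np.hstack([crop(s,Ts,H,32,300),crop(s,Ts,C,32,300)]),np.hstack([crop(w,Tw,H,60,300),crop(w,Tw,C,75,300)])])
cv2.imwrite('pics/c1.png',im);cv2.imwrite('pics/w1.png',w['img'])
E
```

```text
[610.  49. 212.] [-3.14105002e+00  1.45183182e-03  4.40398615e-01]
(array([224.85440364, 332.02037803]), np.float64(382.8083437646754))
(array([213.74477628, 155.4687187 ]), np.float64(307.75213940361414))
```

View pics/c1.png

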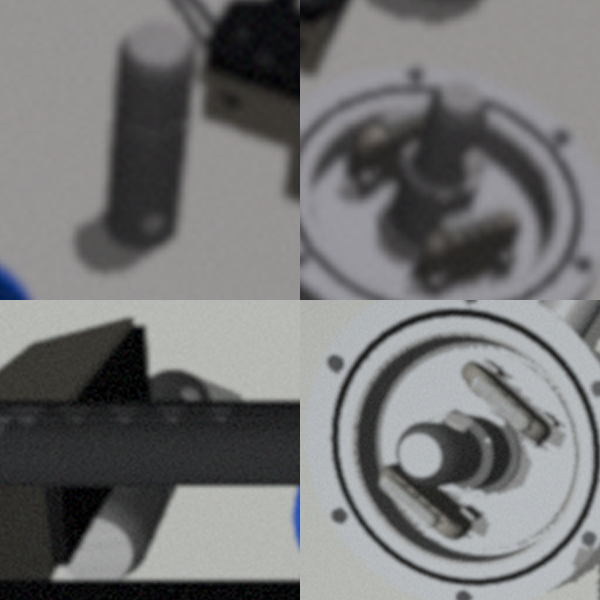

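```bash
python3 - <<'E'
from h import *
s=bot.capture('scene');Ts=wfc(s)
o=bot.get_obs();w=bot.capture('wrist');Tw=wfc(w,o)
H=np.array([459.5,92,50.]);C=np.array([628,159.5,80.])
for n,p,T,ch,cc,sh,sc in (('s',s,Ts,(150,222),(470-300,165),300/64,300/64),('w',w,Tw,(185,88),(160,120),2.5,2)):
    for name,X,c,sca,z,r in (('hole',H,ch,sh,18,17),('button',C,cc,sc,88,15.5)):
        u=proj(p,T,X)[0]+(np.array(c)-150)/sca
        a=np.radians(np.arange(0,360,5))
        q=np.array([proj(p,T,np.array([X[0]+r*np.cos(t),X[1]+r*np.sin(t),z]))[0] for t in a])
        d=np.hypot(*(q-u).T);i=np.argsort(d)[:4]
        print(n,name,u.round(1),[(int(np.degrees(a[k])),round(d[k],1)) for k in i])
    for t in ('button','carrier'):
        for d in bot.cut_out(p,t)[:3]:
            m=d['pixels'];q=cloud(p,o)[m];print(n,t,round(d['p'],2),np.round(d['point']),m.sum(),np.nanmedian(q,axis=0).round(1))
P=cloud(w,o);X,Y,Z=np.moveaxis(P,-1,0)
m=(np.hypot(X-628,Y-159.5)<30)&(Z>78)&(Z<100)
q=P[m];print(np.c_[np.degrees(np.arctan2(q[:,1]-159.5,q[:,0]-628)),np.hypot(q[:,0]-628,q[:,1]-159.5),q[:,2]].round(0)[::25].tolist())
m=(np.hypot(X-628,Y-159.5)<45)&(Z>60)&(Z<79)&(np.hypot(X-628,Y-159.5)>22);q=P[m][:,:2]-[628,159.5]
ev,V=np.linalg.eigh(q.T@q);print('gen',len(q),ev,V[:,1],np.degrees(np.arctan2(V[1,1],V[0,1])))
g=crop(w,Tw,C,30,600);cv2.imwrite('pics/c2.png',g)
E
```

```text
s hole [381.6 207.2] [(325, np.float64(0.6)), (330, np.float64(0.9)), (320, np.float64(1.0)), (335, np.float64(1.4))]
s button [469.6 218.8] [(340, np.float64(0.1)), (335, np.float64(0.7)), (345, np.float64(0.7)), (350, np.float64(1.3))]
s carrier 0.96 [414. 139.] 407 [350.5 289.2  10. ]
s carrier 0.84 [460. 225.] 1498 [631.3 148.4  48.3]
s carrier 0.84 [337. 226.] 1569 [460.  -37.4  15.9]
w hole [238.9 306.3] [(355, np.float64(0.5)), (350, np.float64(1.2)), (0, np.float64(1.6)), (345, np.float64(2.4))]
w button [218.8 139.6] [(355, np.float64(1.8)), (350, np.float64(2.1)), (0, np.float64(2.8)), (345, np.float64(3.3))]
w button 0.63 [218. 140.] 98 [641.5 157.6  90.5]
w carrier 0.7 [227. 156.] 7806 [632.  151.9  30.6]
w carrier 0.64 [320. 363.] 2427 [459.  -17.6  26.3]
w carrier 0.64 [ 32. 271.] 720 [414.  313.    9.1]
[[9.0, 17.0, 86.0], [12.0, 13.0, 92.0], [-15.0, 16.0, 86.0], [-8.0, 13.0, 93.0], [-14.0, 12.0, 92.0], [-28.0, 11.0, 92.0], [-39.0, 11.0, 79.0], [-58.0, 12.0, 94.0], [-73.0, 11.0, 100.0], [-85.0, 12.0, 92.0], [-102.0, 12.0, 95.0], [-119.0, 13.0, 97.0]]
gen 1037 [147321.72992773 915814.13693336] [-0.95294419  0.30314578] 162.3533557566796
```

View pics/c2.png

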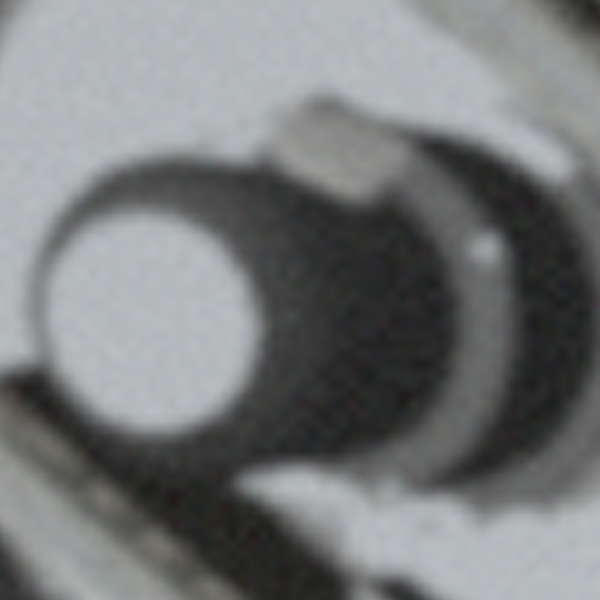

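>>> {"api": "apply_moves", "payload": {
  "motion": "0.045 0.012 0 0;0.045 0.012 0 -5;0 0 0 -10;0 0 0 -10;0 0 0 -10;0 0 0 -10;0 0 0 -10;0 0 0 -10"
}}

```text
time: 5.75
tool_pos: [701.2, 65.0, 213.3]
tcp_rot: [3.141, 0.0, 1.58]
contact_force: [0.4, 0.0, 0.6]
grip_width: 92.0
finger_force: 0.0
```

```bash
python3 - <<'E'
from h import *
o=bot.get_obs();w=bot.capture('wrist');Tw=wfc(w,o)
print(np.round(o['tool_pos']),o['tcp_rot'],np.round(o['joint_positions'],2))
H=[459.5,92,50];C=[628,159.5,85]
im=w['img'].copy()
# overlay candidate azimuth marks afterwards; save raw pair of crops
L=crop(w,Tw,H,50,400);Rr=crop(w,Tw,C,50,400)
for X in (H,C):
    print(proj(w,Tw,np.array(X,float)))
cv2.imwrite('pics/c3.png',np.hstack([L,Rr]))
P=cloud(w,o);X,Y,Z=np.moveaxis(P,-1,0)
def sel(c,r,z0,z1): return P[(np.hypot(X-c[0],Y-c[1])<r)&(Z>z0)&(Z<z1)]
q=sel(H,30,112,130);print('htop',len(q),np.median(q,axis=0),(q.min(0)+q.max(0))/2)
q=sel(C,22,107,125);print('ctop',len(q),np.median(q,axis=0),(q.min(0)+q.max(0))/2)
for t in ('button','handle_mid'):
    for d in bot.cut_out(w,t)[:2]:
        m=d['pixels'];q=P[m];print(t,round(d['p'],2),np.round(d['point'],1),m.sum(),np.nanmedian(q,axis=0).round(1))
q=sel(C,80,40,48);print('rim',((np.percentile(q,1,axis=0)+np.percentile(q,99,axis=0))/2).round(1))
E
```

```text
[701.  65. 213.] [3.14146316e+00 1.45327444e-04 1.57979635e+00] [-0.02  0.69  0.91 -0.    1.54 -0.03]
(array([ 70.57326311, 193.09538528]), np.float64(346.66278975994607))
(array([234.63691635, 116.70691344]), np.float64(296.22984888612183))
htop 1384 [465.19652797  93.07966402 120.04333036] [462.97038563  92.50135388 117.63284099]
ctop 838 [628.23505895 159.32348856 115.06790184] [626.65623587 159.68477908 112.73229338]
button 0.4 [252.5 117.1] 135 [642.  158.   89.7]
handle_mid 0.71 [ 51.4 194.4] 4234 [471.5  94.7  92. ]
rim [625.7 161.3  44.6]
```

View pics/c3.png

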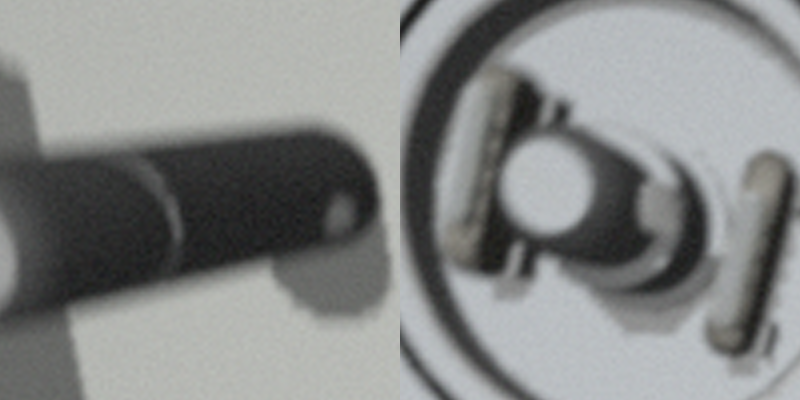

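```bash
python3 - <<'E'
from h import *
o=bot.get_obs();w=bot.capture('wrist');T=wfc(w,o);P=cloud(w,o);X,Y,Z=np.moveaxis(P,-1,0)
from scipy.optimize import least_squares
def wallfit(c,r,z0,z1,R0):
    q=P[(np.hypot(X-c[0],Y-c[1])<r)&(Z>z0)&(Z<z1)]
    f=lambda x:np.hypot(q[:,0]-x[0],q[:,1]-x[1])-R0
    s=least_squares(f,c,loss='soft_l1',f_scale=1);return s.x.round(1),len(q),np.median(abs(s.fun)).round(2)
print('handle',wallfit((460,92),26,30,100,17),wallfit((460,92),26,10,40,17),wallfit((460,92),26,70,110,17));print('stub',wallfit((628,159.5),20,94,104,12.5));print('boss',wallfit((628,159.5),26,30,64,17))
def az(u,c,z,r):
    a=np.radians(np.arange(0,360,1.))
    q=np.array([proj(w,T,np.array([c[0]+r*np.cos(t),c[1]+r*np.sin(t),z]))[0] for t in a])
    d=np.hypot(*(q-u).T);i=d.argmin();return int(np.degrees(a[i])),d[i].round(1)
uh=proj(w,T,np.array([459.5,92,50]))[0]+[35,3.25]
ub=proj(w,T,np.array([628,159.5,85]))[0]+[(655-600)/4,(208-200)/4]
for c in ((459.5,92),(461,93),(459.5,91)): print('hole',az(uh,c,18,17))
for c in ((628,159.5),(627.5,160.5),(628,158.5)): print('but',[az(ub,c,88,r) for r in (12.5,15.5,18.5)])
b=bot.cut_out(w,'button')
if b:
    q=P[b[0]['pixels']]; q=q[~np.isnan(q[:,0])]; print('butcloud',np.median(q,axis=0),q[np.hypot(q[:,0]-628,q[:,1]-159.5)>15].mean(0))
E
```

```text
handle (array([458.5,  92.5]), 1902, np.float64(0.24)) (array([458.5,  92.6]), 554, np.float64(0.27)) (array([458.5,  92.5]), 1357, np.float64(0.26))
stub (array([626.5, 159.9]), 100, np.float64(0.11))
boss (array([627.3, 159.7]), 563, np.float64(0.96))
hole (334, np.float64(1.3))
hole (328, np.float64(2.2))
hole (337, np.float64(1.8))
but [(352, np.float64(0.8)), (352, np.float64(4.5)), (353, np.float64(8.2))]
but [(347, np.float64(0.1)), (348, np.float64(3.7)), (349, np.float64(7.4))]
but [(356, np.float64(0.9)), (357, np.float64(4.6)), (358, np.float64(8.3))]
butcloud [641.85254049 158.3495211   90.39073673] [643.80673045 157.96838722  87.48712095]
```

The left crop shows the handle's hole near its open end at (340,213). The right crop shows the carrier's button on the stub at (655,208). The hole points to about 332° and the button to about 351°, so I need roughly a +19° twist before seating.

>>> {"api": "apply_moves", "payload": {
  "motion": "0.005 -0.04 0 0;0.005 -0.04 0 0;0.005 -0.04 0 0;0.005 -0.04 0 0;0.005 -0.04 0 0;0.0047 -0.0424 0 0.5;0 0 0 0;0 0 0 0"
}}

```text
time: 7.0
tool_pos: [459.8, 94.0, 213.6]
tcp_rot: [3.14, 0.0, 1.564]
contact_force: [0.2, -1.1, -0.4]
grip_width: 91.7
finger_force: 0.0
```

```bash
cat >> h.py <<'E'
from scipy.optimize import least_squares
def wallfit(P,c,r,z0,z1,R0):
    X,Y,Z=np.moveaxis(P,-1,0)
    q=P[(np.hypot(X-c[0],Y-c[1])<r)&(Z>z0)&(Z<z1)]
    if len(q)<20: return None
    f=lambda x:np.hypot(q[:,0]-x[0],q[:,1]-x[1])-R0
    s=least_squares(f,c,loss='soft_l1',f_scale=1);return s.x.round(1),len(q),np.median(abs(s.fun)).round(2)
E
python3 - <<'E'
from h import *
o=bot.get_obs();w=bot.capture('wrist');T=wfc(w,o);P=cloud(w,o);X,Y,Z=np.moveaxis(P,-1,0)
print(o['tool_pos'],o['tcp_rot'])
print('wall',wallfit(P,(459,92.5),26,30,110,17))
q=P[(np.hypot(X-459,Y-92.5)<26)&(Z>114)&(Z<130)]
print('top',len(q),np.median(q,axis=0) if len(q) else '',(q.min(0)+q.max(0))/2 if len(q) else '')
E
```

```text
[459.81638544  93.9670398  213.6464992 ] [3.13961999e+00 8.98258039e-05 1.56423954e+00]
wall (array([458.6,  92.4]), 448, np.float64(0.06))
top 1267 [458.34413124  94.29881345 120.77533431] [458.20179258  92.7586431  118.79921671]
```

>>> {"api": "apply_moves", "payload": {
  "motion": "-0.0014 -0.0012 0.03 0;0 0 0.035 0;0 0 0.035 0;0 0 0.03 0;0 0 0.0225 0;0 0 0 0;0 0 0 0"
}}

```text
time: 7.92
tool_pos: [458.8, 92.5, 61.1]
tcp_rot: [3.141, 0.0, 1.565]
contact_force: [-0.4, 0.2, 0.3]
grip_width: 91.7
finger_force: 0.0
```

>>> {"api": "apply_moves", "payload": {
  "motion": "0 0 0 0;0 0 0 0;0 0 0 0;0 0 0 0;0 0 0 0;0 0 0 0;0 0 0 0",
  "fingers": -1
}}

```text
time: 8.8
tool_pos: [457.7, 92.6, 60.5]
tcp_rot: [-3.142, 0.0, 1.566]
contact_force: [-1.6, -0.4, -0.7]
grip_width: 33.4
finger_force: 30.0
```

>>> {"api": "apply_moves", "payload": {
  "motion": "0 0 -0.03 0;0 0 -0.04 0;0 0 -0.04 0;0 0 -0.03 0;0.017 0.042 0 0;0.017 0.042 0 0;0.017 0.042 0 0;0.0173 0.0425 0 0"
}}

```text
time: 9.8
tool_pos: [627.5, 160.5, 199.9]
tcp_rot: [-3.14, 0.0, 1.566]
contact_force: [-0.7, 0.1, -0.8]
grip_width: 33.2
finger_force: 30.0
```

>>> {"api": "apply_moves", "payload": {
  "motion": "0 0 0 -9.5;0 0 0 -9.5;0 0 0 0;0 0 0 0"
}}

```text
time: 10.3
tool_pos: [626.4, 160.0, 200.3]
tcp_rot: [-3.141, -0.0, 1.894]
contact_force: [0.4, -0.2, -2.1]
grip_width: 33.5
finger_force: 30.0
```

```bash
python3 - <<'E'
from h import *
print([bot.get_obs()[k] for k in ('tool_pos','tcp_rot','contact_force')])
for n in ('wrist','scene','top'):
    o=bot.get_obs();w=bot.capture(n);P=cloud(w,o);tp=np.array(o['tool_pos'])
    print(n,'handle low',wallfit(P,tp[:2],24,tp[2]-55,tp[2]-8,17),'top',wallfit(P,tp[:2],24,tp[2]+45,tp[2]+56,17))
    print('  stub',wallfit(P,(626.8,160),20,92,104,12.5),'boss',wallfit(P,(626.8,160),26,35,64,17))
    if n=='wrist': cv2.imwrite('pics/w4.png',np.hstack([w['img'][40:480:1,120:520]]))
    if n=='scene': cv2.imwrite('pics/s4.png',crop(w,wfc(w),(627,160,110),60,500))
a=cv2.imread('pics/w4.png');b=cv2.imread('pics/s4.png')
cv2.imwrite('pics/ws4.png',np.hstack([cv2.resize(a,(400,440)),cv2.resize(b,(400,400))[:440] if 0 else cv2.copyMakeBorder(cv2.resize(b,(400,400)),0,40,0,0,cv2.BORDER_CONSTANT)]))
E
```

```text
[array([626.3527985 , 159.98652286, 200.32945569]), array([-3.14104449e+00, -3.36198620e-05,  1.89393554e+00]), array([ 0.41798757, -0.20854433, -2.12194164])]
wrist handle low (array([626.2, 160. ]), 832, np.float64(0.1)) top (array([625.8, 159.7]), 1431, np.float64(0.51))
  stub (array([626.5, 159.8]), 78, np.float64(0.05)) boss (array([627. , 159.9]), 162, np.float64(0.25))
scene handle low (array([626.2, 159. ]), 328, np.float64(0.69)) top (array([625.1, 158.8]), 138, np.float64(1.15))
  stub (array([626.9, 158.7]), 63, np.float64(0.8)) boss (array([625.7, 158.7]), 128, np.float64(1.03))
top handle low None top None
  stub None boss (array([630.4, 158.7]), 21, np.float64(0.66))
```

View pics/ws4.png

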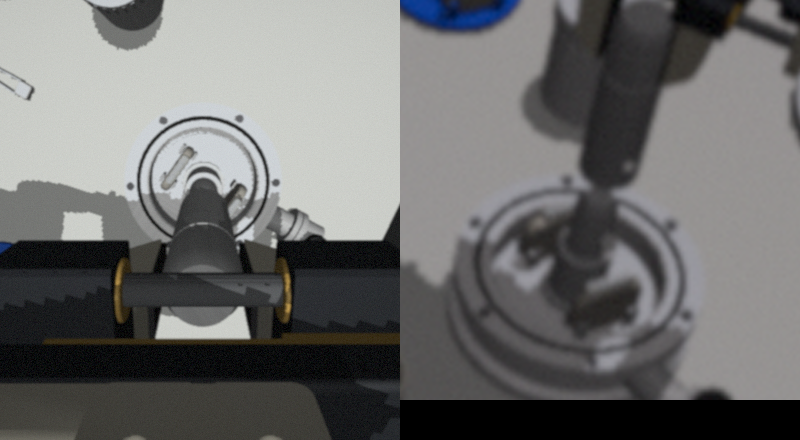

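The left half shows the handle tube held above the stud. The right half, from the scene camera, confirms the stub is directly below, with the hole at (628,165). Alignment is within about 0.5 mm, so I'll start descending.

>>> {"api": "apply_moves", "payload": {
  "motion": "0 0 0.007 0;0 0 0.007 0;0 0 0.006 0;0 0 0.004 0;0 0 0.003 0;0 0 0.003 0;0 0 0.003 0;0 0 0 0"
}}

```text
time: 11.45
tool_pos: [626.4, 160.0, 167.3]
tcp_rot: [-3.141, 0.0, 1.897]
contact_force: [-0.3, -0.9, -0.1]
grip_width: 33.5
finger_force: 30.0
```

>>> {"api": "apply_moves", "payload": {
  "motion": "0 0 0.003 0;0 0 0.003 0;0 0 0.003 0;0 0 0 0"
}}

```text
time: 11.95
tool_pos: [626.4, 160.0, 158.1]
tcp_rot: [-3.141, -0.0, 1.897]
contact_force: [-0.0, -0.3, -2.1]
grip_width: 33.7
finger_force: 30.0
```

>>> {"api": "apply_moves", "payload": {
  "motion": "0 0 0.002 0;0 0 0.002 0;0 0 0.002 0;0 0 0.002 0;0 0 0.002 0;0 0 0 0"
}}

```text
time: 12.7
tool_pos: [627.1, 160.0, 148.8]
tcp_rot: [3.14, 0.0, 1.897]
contact_force: [2.6, -1.0, -0.1]
grip_width: 33.5
finger_force: 30.0
```

>>> {"api": "apply_moves", "payload": {
  "motion": "0 0 0.002 0;0 0 0.002 0;0 0 0.002 0;0 0 0.002 0;0 0 0.002 0;0 0 0 0"
}}

```text
time: 13.45
tool_pos: [626.1, 160.0, 138.0]
tcp_rot: [-3.14, -0.0, 1.897]
contact_force: [1.9, -0.4, -3.1]
grip_width: 33.5
finger_force: 30.0
```

>>> {"api": "apply_moves", "payload": {
  "motion": "0 0 0.0015 0;0 0 0.0015 0;0 0 0.0015 0;0 0 0.001 0;0 0 0 0"
}}

```text
time: 14.08
tool_pos: [626.3, 160.0, 132.7]
tcp_rot: [-3.141, -0.0, 1.897]
contact_force: [0.0, -0.8, -3.0]
grip_width: 33.6
finger_force: 30.0
```

>>> {"api": "apply_moves", "payload": {
  "motion": "0 0 0.001 0;0 0 0 0;0 0 0 0"
}}

```text
time: 14.45
tool_pos: [626.2, 160.1, 131.8]
tcp_rot: [-3.141, -0.0, 1.897]
contact_force: [-0.2, 0.2, -2.7]
grip_width: 33.6
finger_force: 30.0
```

>>> {"api": "apply_moves", "payload": {
  "motion": "0 0 0.0008 0;0 0 0 0;0 0 0 0"
}}

```text
time: 14.82
tool_pos: [626.5, 160.0, 131.2]
tcp_rot: [-3.141, 0.0, 1.897]
contact_force: [-0.4, -0.5, -1.9]
grip_width: 33.5
finger_force: 30.0
```

```bash
python3 - <<'E'
from h import *
o=bot.get_obs();print({k:np.round(o[k],2).tolist() for k in('tool_pos','contact_force','moment')})
s=bot.capture('scene');w=bot.capture('wrist')
print([ (n,round(d['p'],2),d['point']) for n,p in (('s',s),('w',w)) for d in bot.cut_out(p,'button')[:2]])
T=wfc(w,o)
print(proj(w,T,np.array([643,158,88.])))
cv2.imwrite('pics/c5.png',np.hstack([crop(s,wfc(s),(635,158,88),20,400),crop(w,T,(640,158,88),25,400)]))
E
```

```text
{'tool_pos': [626.51, 160.02, 131.25], 'contact_force': [-0.38, -0.47, -1.88], 'moment': [-0.03, -0.01, 0.02]}
[('s', 0.69, [453.7, 231.6]), ('s', 0.5, [253.9, 238.2])]
(array([346.14062978, 268.75267641]), np.float64(239.99703428150943))
```

View pics/c5.png

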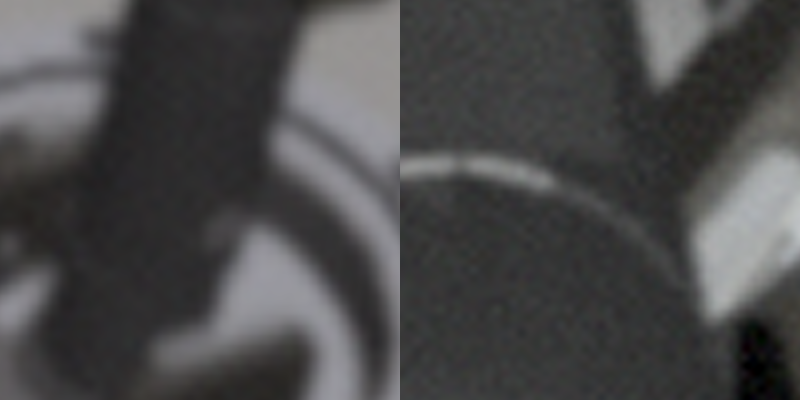

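The left crop shows a light spot at the tube edge at (225,225), which could be the button in its hole. The right crop doesn't show that side. A small lift will test whether it's latched.

>>> {"api": "apply_moves", "payload": {
  "motion": "0 0 -0.002 0;0 0 -0.002 0;0 0 0 0;0 0 0 0"
}}

```text
time: 15.52
tool_pos: [626.4, 160.0, 135.0]
tcp_rot: [-3.141, 0.0, 1.897]
contact_force: [-0.1, -0.6, -5.8]
grip_width: 33.6
finger_force: 29.9
```

```bash
python3 - <<'E'
from h import *
f=[]
for i in range(5):
    bot.capture('top');o=bot.get_obs();f.append(o['contact_force'])
print(o['tool_pos'],np.mean(f,axis=0))
E
```

```text
[626.46316    160.03895345 135.10006966] [ 0.11900766  0.38656042 -6.19887526]
```

The wrist force is now −6.2 N against −2 N before, so the handle is latched and carrying the carrier. Lifting out.

>>> {"api": "apply_moves", "payload": {
  "motion": "0 0 -0.004 0;0 0 -0.008 0;0 0 -0.01 0;0 0 -0.012 0;0 0 -0.012 0;0 0 -0.012 0;0 0 -0.008 0;0 0 -0.004 0"
}}

```text
time: 16.77
tool_pos: [626.7, 160.1, 205.9]
tcp_rot: [3.141, 0.0, 1.897]
contact_force: [0.2, 0.2, -6.8]
grip_width: 33.5
finger_force: 29.9
```

>>> {"api": "apply_moves", "payload": {
  "motion": "-0.01 -0.0025 0 0;-0.03 -0.0076 0 0;-0.04 -0.0102 0 0;-0.04 -0.0102 0 0;-0.04 -0.0102 0 0;-0.04 -0.0102 0 0;-0.03 -0.0076 0 0;-0.015 -0.0038 0 0"
}}

```text
time: 17.77
tool_pos: [645.6, -94.4, 204.6]
tcp_rot: [-3.14, -0.0, 1.895]
contact_force: [0.1, 0.7, -6.7]
grip_width: 33.4
finger_force: 29.9
```

```bash
cat > st.py <<'E'
from h import *
def run(names=('wrist','scene','top')):
  for n in names:
    o=bot.get_obs();w=bot.capture(n);P=cloud(w,o);X,Y,Z=np.moveaxis(P,-1,0)
    if n=='wrist': print(o['tool_pos'],o['tcp_rot'][2],o['contact_force'],[round(j,2) for j in o['joint_positions']])
    print(n,len(P[0]))
    m=((abs(X-652)<90)&(abs(Y+176)<90)&(Z>10)&(Z<22)).astype(np.uint8)
    t=bot.cut_out(w,'stand')[:1]
    if t and t[0]['p']>.4: m&=t[0]['pixels'].astype(np.uint8)
    # square fit: min-area rect of plate top points
    q=P[m>0]
    if len(q)<300: print(n,'few',len(q));continue
    r=cv2.minAreaRect(q[:,:2].astype(np.float32))
    print(n,'rect',[np.round(a,1) for a in r],len(q),'z',np.median(q[:,2]))
    f=P[(np.hypot(X-652,Y+176)<60)&(Z>0)&(Z<11)]
    if len(f)>100:
        c=cv2.minEnclosingCircle(f[(Z[(np.hypot(X-652,Y+176)<60)&(Z>0)&(Z<11)]>3)][:,:2].astype(np.float32));print('  recess',np.round(c[0],1),round(c[1],1),len(f),'z',np.median(f[:,2]).round(1))
if __name__=='__main__': run()
E
python3 st.py
```

```text
[645.62044326 -94.44599607 204.55420026] 1.8948567622629355 [ 0.11405711  0.66568642 -6.68872543] [np.float64(-0.26), np.float64(0.58), np.float64(1.12), np.float64(-0.0), np.float64(1.44), np.float64(-0.59)]
wrist 640
wrist rect [array([ 652.1, -148.8]), array([ 87.9, 139.8]), np.float64(87.5)] 1339 z 17.11304133248717
  recess [ 618.  -171.7] 23.8 481 z 7.2
scene 640
scene rect [array([ 651.5, -176.3]), array([142.2, 142.6]), np.float64(87.5)] 3183 z 16.130138750230003
  recess [ 648.9 -174.8] 52.7 2170 z 6.4
top 640
top rect [array([ 653.3, -178.1]), array([132.6, 142.1]), np.float64(87.5)] 1190 z 15.408494624885634
  recess [ 651.7 -177. ] 59.2 819 z 6.5
```

>>> {"api": "apply_moves", "payload": {
  "motion": "-0.01 -0.0025 0 0;-0.02 -0.005 0 0;-0.025 -0.0062 0 0;-0.015 -0.0038 0 0;-0.0084 -0.0021 0 0;0 0 0 0;0 0 0 0;0 0 0 0"
}}

```text
time: 19.08
tool_pos: [652.7, -171.8, 205.4]
tcp_rot: [3.142, -0.0, 1.898]
contact_force: [0.5, -0.5, -6.2]
grip_width: 33.6
finger_force: 29.9
```

```bash
python3 - <<'E'
from h import *
for n in ('wrist','scene','top'):
    o=bot.get_obs();w=bot.capture(n);P=cloud(w,o);X,Y,Z=np.moveaxis(P,-1,0);tp=o['tool_pos']
    if n=='wrist': print(tp,o['tcp_rot'],o['contact_force'])
    m=(abs(X-652)<90)&(abs(Y+175)<90)&(Z>12)&(Z<21);q=P[m]
    print(n,len(q),'stand pct',np.percentile(q[:,:2],[1,99],axis=0).round(1).tolist() if len(q)>50 else '')
    print('  handle',wallfit(P,tp[:2],24,tp[2]+0,tp[2]+55,17),wallfit(P,tp[:2],24,tp[2]-55,tp[2]-10,17))
    k=P[(np.hypot(X-tp[0],Y-tp[1])<70)&(Z>tp[2]-128)&(Z<tp[2]-95)]
    if len(k)>50: print('  disc',np.percentile(k,[2,50,98],axis=0).round(1).tolist(),len(k))
    cv2.imwrite(f'pics/{n}6.png',w['img'])
E
```

```text
[ 652.7239501  -171.75970033  205.41431919] [ 3.14154187e+00 -4.13277045e-06  1.89810012e+00] [ 0.49990961 -0.49748003 -6.19213267]
wrist 6677 stand pct [[580.9, -241.7], [721.5, -104.5]]
  handle (array([ 652.1, -171.8]), 3495, np.float64(0.23)) (array([ 652.6, -171.7]), 782, np.float64(0.1))
  disc [[613.4, -206.2, 97.0], [654.6, -153.2, 101.2], [702.5, -127.3, 107.1]] 5286
scene 2274 stand pct [[581.0, -247.4], [722.7, -109.5]]
  handle (array([ 652.3, -173.2]), 435, np.float64(0.68)) (array([ 652.8, -172.9]), 303, np.float64(0.49))
  disc [[617.8, -218.7, 95.8], [664.4, -189.3, 101.3], [704.5, -129.5, 108.2]] 1230
top 209 stand pct [[580.7, -242.9], [653.9, -200.3]]
  handle None None
```

View pics/wrist6.png

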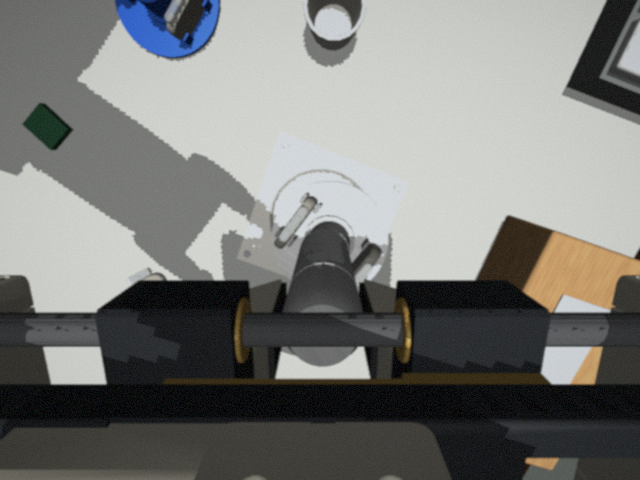

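The wrist view shows the carrier hanging over the white stand, with the recess ring at (330,190). The stand centre is at about (651.7, −175), so I'll correct by about 3 mm and descend.

>>> {"api": "apply_moves", "payload": {
  "motion": "-0.0027 -0.002 0.005 0;0 0 0.01 0;0 0 0.012 0;0 0 0.013 0;0 0 0.012 0;0 0 0.01 0;0 0 0.006 0;0 0 0 0"
}}

```text
time: 20.23
tool_pos: [651.4, -175.7, 136.8]
tcp_rot: [-3.141, -0.0, 1.897]
contact_force: [0.4, 0.2, -5.6]
grip_width: 33.5
finger_force: 29.9
```

```bash
python3 - <<'E'
from h import *
for n in ('wrist','scene'):
    o=bot.get_obs();w=bot.capture(n);P=cloud(w,o);X,Y,Z=np.moveaxis(P,-1,0);tp=o['tool_pos']
    if n=='wrist': print(tp,o['tcp_rot'],o['contact_force'])
    for nm,a,b in (('stand',12,20),('disc',26,38)):
        q=P[(abs(X-652)<85)&(abs(Y+175)<85)&(Z>a)&(Z<b)]
        print(n,nm,len(q),np.percentile(q,[1,50,99],axis=0).round(1).tolist() if len(q)>50 else '')
    cv2.imwrite(f'pics/{n}7.png',crop(w,wfc(w,o),(652,-175,25),90 if n=='wrist' else 60,400))
cv2.imwrite('pics/c7.png',np.hstack([cv2.imread('pics/wrist7.png'),cv2.imread('pics/scene7.png')]))
E
```

```text
[ 651.42643423 -175.69772288  136.79790607] [-3.14092683e+00 -4.46005254e-04  1.89711285e+00] [ 0.43889879  0.17405996 -5.62510577]
wrist stand 11248 [[581.0, -238.1, 14.9], [617.5, -136.0, 17.2], [721.2, -104.6, 18.8]]
wrist disc 5156 [[610.8, -213.2, 28.2], [652.4, -156.2, 32.5], [702.3, -129.7, 37.6]]
scene stand 2575 [[581.6, -247.3, 12.3], [677.4, -201.2, 16.2], [722.2, -107.4, 19.8]]
scene disc 1050 [[615.8, -224.6, 27.1], [661.9, -193.9, 33.1], [703.9, -131.5, 37.8]]
```

View pics/c7.png

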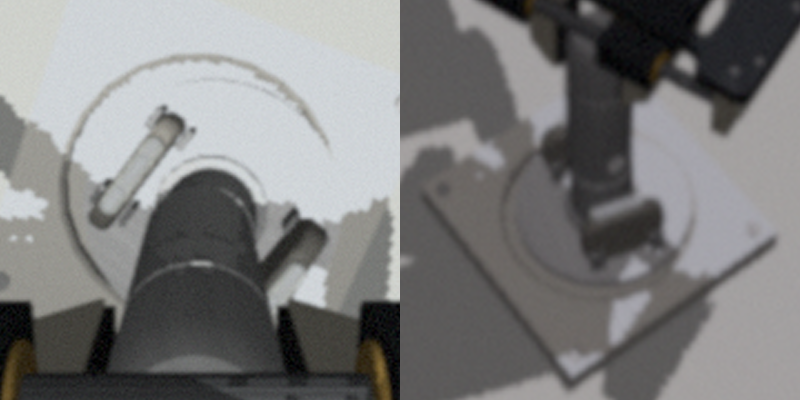

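The carrier is concentric with the recess in both crops, so I'll lower it slowly.

>>> {"api": "apply_moves", "payload": {
  "motion": "0 0 0.004 0;0 0 0.004 0;0 0 0.003 0;0 0 0.002 0;0 0 0.0015 0;0 0 0.001 0;0 0 0 0"
}}

```text
time: 21.2
tool_pos: [651.6, -175.8, 122.8]
tcp_rot: [3.141, 0.001, 1.897]
contact_force: [-5.0, 0.7, 2.3]
grip_width: 33.7
finger_force: 30.0
```

>>> {"api": "apply_moves", "payload": {
  "motion": "0 0 0.001 0;0 0 0.001 0;0 0 0.001 0;0 0 0 0;0 0 0 0"
}}

```text
time: 21.82
tool_pos: [652.0, -176.0, 121.0]
tcp_rot: [3.14, 0.002, 1.897]
contact_force: [-6.3, 1.3, 11.6]
grip_width: 33.7
finger_force: 30.0
```

Contact came 3 mm early with a −x side force, so the disc is probably touching the rim on its +x side. I'll back up and shift toward −x.

>>> {"api": "apply_moves", "payload": {
  "motion": "0 0 -0.003 0;0 0 -0.003 0;0 0 -0.002 0;0 0 0 0"
}}

```text
time: 22.32
tool_pos: [651.7, -175.8, 126.1]
tcp_rot: [-3.141, -0.0, 1.897]
contact_force: [-0.6, -0.2, -7.0]
grip_width: 33.3
finger_force: 30.0
```

```bash
python3 - <<'E'
from h import *
f=[]
for n in ('wrist','scene'):
    o=bot.get_obs();w=bot.capture(n);P=cloud(w,o);X,Y,Z=np.moveaxis(P,-1,0);tp=o['tool_pos']
    print(tp,o['tcp_rot'],o['contact_force'])
    print('handle',wallfit(P,tp[:2],24,tp[2]+0,tp[2]+55,17),wallfit(P,tp[:2],24,tp[2]-55,tp[2]-10,17))
    q=P[(np.hypot(X-652,Y+175)<46)&(Z>17)&(Z<34)]
    A=np.c_[q[:,:2]-[652,-175],np.ones(len(q))];s=least_squares(lambda c:A@c-q[:,2],[0,0,25],loss='soft_l1',f_scale=.5).x
    print('disc plane slope deg',np.degrees(s[:2]).round(2),s[2].round(1),len(q))
    # recess rim: plate-top points nearest to centre
    q=P[(np.hypot(X-652,Y+175)<75)&(Z>14.5)&(Z<18.5)]
    a=np.degrees(np.arctan2(q[:,1]+175,q[:,0]-652));r=np.hypot(q[:,0]-652,q[:,1]+175)
    pts=[q[(a>=t)&(a<t+10)][r[(a>=t)&(a<t+10)].argsort()[3]] for t in range(-180,180,10) if ((a>=t)&(a<t+10)).sum()>20]
    pts=np.array(pts)
    if len(pts)>5:
        s=least_squares(lambda c:np.hypot(pts[:,0]-c[0],pts[:,1]-c[1])-52,[652,-175],loss='soft_l1',f_scale=1);print('rim',s.x.round(1),len(pts),s.fun.round(1))
E
```

```text
[ 651.72757436 -175.77931524  126.09697879] [-3.14132858e+00 -2.09229870e-04  1.89710534e+00] [-0.64996547 -0.2433769  -6.95708991]
handle (array([ 651.1, -175.8]), 3484, np.float64(0.22)) (array([ 651.5, -175.7]), 786, np.float64(0.09))
disc plane slope deg [ 5.   -0.84] 21.9 4726
rim [ 663.7 -181.3] 29 [-4.8 -1.3 -0.3 -8.7 -2.3  4.1  0.1  0.2 -9.1 -9.1 -7.9 -7.3 -6.6 -5.6
 -4.6 -3.   0.1  2.8  5.   6.4  8.4 10.4 -0.7  0.  -0.6 -3.5 -6.5 -7.
 -5.5]
[ 651.65659579 -175.76084008  126.13372681] [-3.14124109e+00 -2.77141112e-04  1.89707061e+00] [-0.12349281 -0.11888691 -5.90246491]
handle (array([ 651.2, -177.1]), 334, np.float64(0.63)) (array([ 651.7, -176.8]), 246, np.float64(0.49))
disc plane slope deg [ 4.71 -0.71] 21.3 824
rim [ 654.4 -175.7] 32 [  3.4 -10.2 -15.8 -15.5 -19.7 -18.9 -18.   -9.8  -2.4   1.4   0.7  -0.1
  -0.2   1.9   0.9  -0.9  -1.   -0.5  -0.8  -0.1   0.5  -1.1  -1.2   0.1
  -2.3  -0.7   0.2 -13.2 -12.5   0.3   7.7   3.1]
```

The disc is hanging about 5° tilted, up toward the button side at +x, because the load hangs off the button. That shifts the disc about 4.5 mm toward +x. I'll centre the disc rather than the handle, then move +x while lowering so it rolls level.

>>> {"api": "apply_moves", "payload": {
  "motion": "0.0014 -0.002 0 0;0.0014 -0.0019 0 0;0 0 0 0;0 0 0 0"
}}

```text
time: 22.92
tool_pos: [647.1, -174.4, 126.9]
tcp_rot: [3.141, 0.0, 1.897]
contact_force: [0.2, 0.5, -5.5]
grip_width: 33.4
finger_force: 30.0
```

>>> {"api": "apply_moves", "payload": {
  "motion": "0 0 0.001 0;0 0 0.001 0;0 0 0.001 0;0 0 0 0;0 0 0 0"
}}

```text
time: 23.55
tool_pos: [647.1, -174.4, 123.8]
tcp_rot: [-3.142, 0.0, 1.897]
contact_force: [-0.4, 0.2, -5.8]
grip_width: 33.4
finger_force: 30.0
```

Still hanging free. Next come small diagonal steps.

>>> {"api": "apply_moves", "payload": {
  "motion": "0 0 0.0005 0;0 0 0.0005 0;-0.0002 0.0004 0.0005 0;-0.0002 0.0004 0.0005 0;0 0 0 0;0 0 0 0"
}}

```text
time: 24.3
tool_pos: [648.1, -174.5, 121.9]
tcp_rot: [3.141, 0.0, 1.897]
contact_force: [0.0, 0.6, -4.8]
grip_width: 33.8
finger_force: 30.0
```

>>> {"api": "apply_moves", "payload": {
  "motion": "-0.0002 0.0004 0.0005 0;-0.0002 0.0004 0.0005 0;0 0 0 0;0 0 0 0"
}}

```text
time: 24.8
tool_pos: [649.0, -174.6, 120.9]
tcp_rot: [3.141, 0.0, 1.897]
contact_force: [1.0, 0.1, -4.2]
grip_width: 33.6
finger_force: 30.0
```

>>> {"api": "apply_moves", "payload": {
  "motion": "-0.0002 0.0004 0.0005 0;-0.0002 0.0004 0.0005 0;-0.0002 0.0004 0.0005 0;0 0 0 0;0 0 0 0"
}}

```text
time: 25.42
tool_pos: [650.1, -174.8, 119.3]
tcp_rot: [-3.142, 0.0, 1.897]
contact_force: [1.7, 0.0, -2.8]
grip_width: 33.3
finger_force: 30.0
```

>>> {"api": "apply_moves", "payload": {
  "motion": "-0.0002 0.0004 0.0005 0;-0.0002 0.0004 0.0005 0;0 0 0.0005 0;0 0 0 0;0 0 0 0"
}}

```text
time: 26.05
tool_pos: [651.2, -174.9, 118.0]
tcp_rot: [3.141, 0.0, 1.897]
contact_force: [1.4, -0.6, -3.2]
grip_width: 33.4
finger_force: 30.0
```

```bash
cat > d.py <<'E'
from h import *
for n in ('wrist','scene'):
    o=bot.get_obs();w=bot.capture(n);P=cloud(w,o);X,Y,Z=np.moveaxis(P,-1,0);tp=o['tool_pos']
    print(np.round(tp,1),np.round(o['contact_force'],1))
    q=P[(np.hypot(X-652,Y+175)<44)&(Z>8)&(Z<24)]
    A=np.c_[q[:,:2]-[652,-175],np.ones(len(q))];s=least_squares(lambda c:A@c-q[:,2],[0,0,14],loss='soft_l1',f_scale=.5).x
    print('disc plane slope deg',np.degrees(s[:2]).round(2),s[2].round(1),len(q))
    print('handle',wallfit(P,(652,-175),26,75,170,17))
    q=P[(np.hypot(X-652,Y+175)<26)&(Z>165)&(Z<185)]
    if len(q)>20: print('htop z',np.percentile(q[:,2],[50,90]).round(1))
E
python3 d.py
```

```text
[ 651.2 -174.9  118. ] [ 1.4 -0.6 -3.2]
disc plane slope deg [ 0.26 -0.12] 15.5 4158
handle (array([ 650.7, -174.8]), 3973, np.float64(0.24))
htop z [176.2 179.2]
[ 651.2 -174.9  118. ] [ 1.6 -0.5 -2.6]
disc plane slope deg [ 0.41 -0.12] 14.9 830
handle (array([ 651. , -176.2]), 569, np.float64(0.54))
htop z [175.5 179.6]
```

The disc is level at about z = 15, and the tool now carries only the handle's weight. I'll lower the last millimetre to the shoulder, then release.

>>> {"api": "apply_moves", "payload": {
  "motion": "0 0 0.0005 0;0 0 0.0004 0;0 0 0 0;0 0 0 0"
}}

```text
time: 26.65
tool_pos: [651.3, -174.9, 117.2]
tcp_rot: [3.141, 0.001, 1.897]
contact_force: [2.7, 0.2, -0.6]
grip_width: 33.3
finger_force: 30.0
```

>>> {"api": "apply_moves", "payload": {
  "motion": "0 0 0 0;0 0 0 0;0 0 0 0;0 0 0 0;0 0 0 0;0 0 0 0;0 0 0 0",
  "fingers": 1
}}

```text
time: 27.52
tool_pos: [651.0, -174.9, 116.9]
tcp_rot: [-3.142, 0.0, 1.897]
contact_force: [-0.6, -0.6, 0.1]
grip_width: 91.7
finger_force: 0.0
```

>>> {"api": "apply_moves", "payload": {
  "motion": "0 0 -0.01 0;0 0 -0.02 0;0 0 -0.03 0;0 0 -0.03 0;0 0 -0.02 0;0 0 0 0;0 0 0 0"
}}

```text
time: 28.4
tool_pos: [650.6, -174.7, 226.1]
tcp_rot: [-3.141, -0.001, 1.897]
contact_force: [0.6, -0.9, -0.5]
grip_width: 91.7
finger_force: 0.0
```

```bash
python3 d.py; python3 - <<'E'
from h import *
s=bot.capture('scene');cv2.imwrite('pics/fin.png',crop(s,wfc(s),(652,-175,60),70,500))
E
```

```text
[ 650.6 -174.7  226.1] [ 0.6 -0.9 -0.5]
disc plane slope deg [ 0.18 -0.06] 15.4 2337
handle (array([ 652. , -175.1]), 843, np.float64(0.07))
htop z [176.7 177.8]
[ 650.5 -174.7  225.7] [-0.3  0.1 -1.3]
disc plane slope deg [0.29 0.01] 14.7 811
handle (array([ 652.1, -176.2]), 592, np.float64(0.49))
htop z [175.1 177.9]
```

View pics/fin.png

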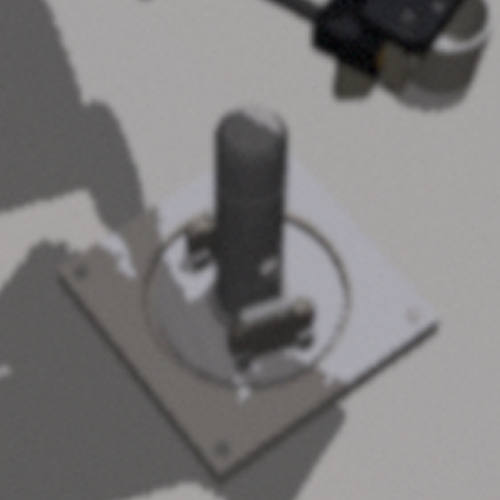

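The carrier stands level in the recess, centred at about (250,300). The handle is upright on it with its top at about z = 176, and the button shows in its hole at (268,268). The gripper is clear, so I'm handing in.

```bash
python3 -c "
from plant import bot
print(bot.close_job())"
```

```text
the job is handed in; nothing more can be done
None
```

The carrier is standing level in the stand's recess with the handle latched on, and the job is handed in at about 28 s of the 72 s allowed; the hand-in gave no pass or fail verdict.

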